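# Thread the oil filler cap into a gear unit

### The arm

A 6-joint arm with a two-finger parallel gripper is mounted at the origin on the work surface. World frame = base frame: x ahead of the robot, y to its left, z up, the work surface at z = 0. Lengths are in mm, angles in rad, forces in N, time in s.
With the tool pointing down it reaches from about 250 to 800 mm from the base axis. Payload 8.5 kg.
Tool frame: the origin (TCP) lies at the very end of the fingers, on their centre line; the grasp point (between the pads) lies 19 mm behind it (arm.grip_depth is the distance from the TCP to the grasp point, in mm); z points along the fingers, y is the direction in which the jaws open and shut (so a half turn about z gives the same grasp; the last joint's range is limited). The gripper opens to 85 mm and grips with 20 to 120 N. Pads are 22 mm wide; open, the fingers measure 114 mm over their backs; the gripper's body (76 mm by 85 mm) begins 54 mm behind the grasp point. The pads swing forward as they close: fully open they stand 13 mm farther back than shut.
Start: joints at [1.126, 0.238, -0.013, 1.319, 0, 1.571], TCP at [225.875, 473.877, 231.276] pointing down, gripper open.
Joint ranges: [-2.66, 2.66], [-1.03, 1.9], [-1.14, 1.46], [-1.82, 2.27], [-1.45, 1.34], [-3.14, 3.14]. Speed limits (rad/s): [2.22, 2.22, 2.79, 3.14, 3.14, 3.14].

### API

Orientations are given as a unit quaternion [w, x, y, z].
In Python, from workcell import read_state, cams, arm gives the robot as it stands.
- The arm moves only by the shell command python3 -m handwheel 'ROWS'. ROWS is JSON, a list of rows, each an object with "translation": the shift along the tool's x, y, z in mm, a list of three; "rot": the turn, a rotation vector about the tool's x, y, z in degrees, a list of three; "fingers": the closure, from 0 (fully open) to 1 (shut). A call has 1 to 5 rows; each row shifts and turns the pose as measured when the row begins, along the tool's axes as they then stand; what a row does not reach is not made up. A row lasts 1/8 s, in which the tool goes at most 62.5 mm and 10.7 degrees, less where a joint would pass 70% of its speed; a pose out of reach is approached as far as the arm can. A call with a gripper value outside its range is refused whole. The fingers move at their own pace and stop on an object; the grip force is fixed at half the most. Time passes only in rows, so rows that do not move let the fingers close. It gives the time, the measured TCP pose, the force and the opening at its end, in the units of the state.
- read_state(): the state, without advancing time (a new reading comes with each control period).
- cams.snapshot(name): name is "scene" or "top"; returns a dict with "color" (420x560x3 uint8, red, green, blue), "vfov" (degrees; the focal length in pixels is half the picture's height over the tangent of half this angle, whatever the lens; pixels are square), "cx", "cy" (the principal point, pixels), "dist" ([k1, k2, p1, p2, k3] as OpenCV has them; the pictures are not rectified), "pose" (4x4, takes a point from camera to world coordinates). Camera axes: x right, y up, looking along -z (the intrinsics and any distortion apply to the point x, -y, -z); pixel columns grow to the right and rows downward; lengths in mm; the calibration is good to about 2 mm. A picture is of the moment at which its call begins. There is no depth.
- arm.job_done(): hands the job in, once; it reports no verdict.
Trained networks look in a picture, given as the dict that the camera call returned (one of the last four; its "shot" number tells which), for a name from the list of things; names that differ only in an ending like _2 or _b are one class to them, and where a whole thing is asked for, a point or a joint stands for the part that bears it (a point fixed in the world has none). Each returns a list of dicts, best first, with "p" (0 to 1); they miss things now and then, are a little off and sometimes report something else, mostly with a low value. They report only what shows in the picture. A call takes as long as a camera call. They do not tell look-alikes from the thing itself.
- cams.regions_of(thing, picture): "mask" (420x560 bool, what is visible of it) and "uv" ([column, row] in pixels, amid what is visible of it).
The state is a dict: "time_s": time; "qpos": joint angles; "dq": joint speeds; "joint_torque": joint torques, N m; "tcp_pos": TCP position; "tool_rot": TCP orientation; "force": force on the tool from outside, world axes, zero at the start; "moment": the same for the moment, N m; "grip_width": opening from 0.0 (shut) to 1.0 (fully open).
Only numpy, scipy, OpenCV 4.12 (cv2) and the standard library are available. Lean on these libraries where they do the work, as an engineer would, in place of code of your own. Each camera call takes 0.05 s, during which the arm holds its last target.

### The job

Set the yellow oil filler cap on the gear unit's filler neck and, pressing only lightly and holding it level, back it off anticlockwise until it has ridden right up and drops straight down into the thread start. Then run it in clockwise until its flange is fully home on the neck, without cross-threading or forcing it, let go, and leave the other things on the bench alone.

Things in the scene. Friction and masses are not known exactly. Their poses are not given: they have to be found in the camera images.
- gearbox: Blue cast gear unit with a bare metal filler neck, fixed, 230 x 220 mm over its feet, cover top 122 mm up. Origin: centre of its underside, z up; keyed output shaft along its -x. The neck stands on the cover at x -35, y -25 mm: vertical, 54 mm across, 24 mm tall, bore open upwards. A 20 mm tall breather stands at x 55, y 35 mm.
- neck_mouth (a point): Centre of the neck's flat rim (146 mm above the bench), z up. Axes are the gear unit's, not the thread's. Bore 37.6 mm, 24 mm deep, with an oiled right-hand two-start round thread: pitch 7, lead 14 mm per turn, 32.2 mm free inside, ridges from 2 mm below the rim. Starts half a turn apart, at an unmarked angle that differs from unit to unit. The neck does not move.
- cap: Loose yellow filler cap, 49.5 mm tall, 0.08 to 0.17 kg, standing on its spigot. Origin: centre of underside, z up. Black spigot 18.5 mm (core 30.2 mm, foot chamfered to 25 mm, two 35.4 mm thread ridges ending 14 mm below the flange), flange 54 x 5 mm, then a grip bar 46 mm long (x), 16 wide (y), 26 tall. Angle of thread to bar not told. Spoilt if loads on thread and rim together pass 60 N.
- cap_seat (a point): Centre of the flange's underside, 18.5 mm above the cap's origin. Height over the rim: 14.5 mm riding on the thread ends, 0 home. Set down it rests anywhere from 7 to 14.5; backing off lifts it 2.2 mm per rad, then it sinks 5 to 7 mm within some 0.4 rad. From there 3.3 to 4.2 rad clockwise take it home: it sinks no more; half a rad further is too tight. 1 mm side play. Let go, it stays.
- cap_grip (a point): On the cap's axis in the grip bar, 20 mm above the flange's top, 43.5 mm above the cap's origin and 6 mm below the bar's top: a good height to grip. Axes of the cap: pinch across the 16 mm width, along its y. The fingers may reach down to the flange. A push of 3 to 6 N is enough on the thread.
- bearing: Loose ball bearing, 62 mm outside, 30 mm bore, 16 mm tall, lying flat; origin at centre of underside. To be left alone.
- tub: Loose white grease tub with red lid, 68 mm across, 62 mm tall, standing; origin at centre of underside. To be left alone.
- wrench: Loose steel spanner 180 mm long lying along its x, origin at the middle of its underside. To be left alone.
Mind the look-alikes: they are no part of the job. There is more than one size of the cap; the job needs the smallest.

How it is judged (in metres and radians):
On the way, in this order (a step that is already met when the one before it is completed fails the run):
1. the cap, level in the neck, is turned while it bears on the upper ends of the thread (z of cap_seat in the frame of neck_mouth between 0.0125 and 0.0158 m and horizontal distance between cap_seat and neck_mouth below 0.003 m and angle between cap's own z axis and vertical below 0.1 rad and contact force between cap and gearbox above 0.3 N and angular speed of cap above 0.1 rad/s), for 0.02 s.
2. it drops into the thread start (sinks straight down, not wound down along the thread) (z of cap_seat in the frame of neck_mouth between 0.0095 and 0.012 m and horizontal distance between cap_seat and neck_mouth below 0.003 m and ((linear speed of cap above 0.003 m/s and angular speed of cap below 0.5 rad/s) or (linear speed of cap above 0.008 m/s and angular speed of cap below 1.3 rad/s))), for 0.02 s.
3. it bears in the thread start, one pitch down and level (z of cap_seat in the frame of neck_mouth between 0.005 and 0.0092 m and horizontal distance between cap_seat and neck_mouth below 0.003 m and angle between cap's own z axis and vertical below 0.1 rad and contact force between cap and gearbox above 0.2 N), for 0.05 s.
At the end, for the whole second after the job is handed in: The cap is screwed home and at rest: its flange lies on the neck's rim (within 1 mm), centred within 2 mm, level within 0.03 rad, and the robot has let go (z of cap_seat in the frame of neck_mouth between -0.001 and 0.001 m and horizontal distance between cap_seat and neck_mouth below 0.002 m and angle between cap's own z axis and vertical below 0.03 rad and linear speed of cap below 0.01 m/s); the robot touches nothing.
It fails at once if the cap is forced: pressed or tightened so hard that the contact forces on thread and rim add up to over 60 N (contact force between cap and gearbox above 60 N).
It fails at once if the cap is run in cross-threaded (cocked over 0.1 rad in the neck) (z of cap_seat in the frame of neck_mouth between -0.01 and 0.0065 m and horizontal distance between cap_seat and neck_mouth below 0.012 m and angle between cap's own z axis and vertical above 0.1 rad).
It fails at once if the bearing, the tub or the spanner is shifted by over 10 mm (distance of any of bearing, tub, wrench from where it was at the start of the episode above 0.01 m).
It also fails if it takes over 67 s, if anything falls off the work surface, if the arm or the gripper's body presses on something with over 40 N, if the wrist force passes 120 N, or if a joint passes its speed limit or range.

## Working session

There is one attempt and no reset: what is moved stays moved. The work goes in short steps, Python scripts to look and compute and a shell command to move; the robot and the scene stay as the last step left them, time stands still between calls to the robot, and variables do not carry over. Pictures are saved under pics/ and viewed, and the job is handed in when it is done.

```bash
ls; mkdir -p pics; python3 - <<'E'
from workcell import read_state, cams, arm
import cv2
print(read_state())
for n in ("scene","top"):
    p=cams.snapshot(n); cv2.imwrite(f"pics/{n}0.png",p["color"][:,:,::-1])
    print(n,p["vfov"],p["cx"],p["cy"],p["dist"],p["pose"])
    for t in ("cap","gearbox","bearing","tub","wrench"):
        print(t,[(r["p"],r["uv"],int(r["mask"].sum())) for r in cams.regions_of(t,p)])
E
```

```text
pics
{'time_s': 0.0, 'qpos': array([ 1.12599331e+00,  2.38778893e-01, -1.42571167e-02,  1.31924553e+00,
       -1.39584442e-05,  1.57080879e+00]), 'dq': array([ 0.00064753,  0.00085508, -0.00093175,  0.00062373, -0.00136983,
        0.00067992]), 'joint_torque': array([-6.91881796e-04, -5.38776791e+01,  3.46436620e+01,  1.85320177e-02,
        2.26494654e-05, -2.29926627e-06]), 'tcp_pos': array([225.7125265 , 473.51806167, 230.67753195]), 'tool_rot': array([-1.56986387e-04,  2.20578628e-01,  9.75368913e-01, -7.25855039e-04]), 'force': array([-0.14433586, -0.23656932,  0.60002083]), 'moment': array([-0.00063854,  0.00184471,  0.02497527]), 'grip_width': 1.0009113813483017}
scene 44.69642577566181 279.56736872382834 213.93001381503 [0.04358321 0.         0.         0.         0.        ] [[ 7.05488796e-01 -5.07754848e-01  4.94439655e-01  1.02525923e+03]
 [ 7.08458174e-01  5.24252304e-01 -4.72489721e-01 -4.86110568e+02]
 [-1.93021819e-02  6.83626020e-01  7.29577200e-01  8.16239933e+02]
 [ 0.00000000e+00  0.00000000e+00  0.00000000e+00  1.00000000e+00]]
cap [(0.93, [184.1, 211.4], 1114), (0.84, [264.7, 216.8], 1067)]
gearbox [(0.77, [369.2, 192.4], 11472)]
bearing [(0.6, [242.5, 321.6], 824)]
tub [(0.68, [154.4, 305.1], 1438)]
wrench [(0.75, [309.0, 373.0], 968)]
top 44.73868370334193 288.68809812706485 211.41319267490553 [-0.07629046  0.          0.          0.          0.        ] [[ 1.09849652e-02  9.91162826e-01 -1.32195248e-01  4.30219197e+02]
 [-9.99939402e-01  1.07929353e-02 -2.16908941e-03 -6.69135188e+01]
 [-7.23146030e-04  1.32211065e-01  9.91221323e-01  1.03387720e+03]
 [ 0.00000000e+00  0.00000000e+00  0.00000000e+00  1.00000000e+00]]
cap [(0.97, [261.0, 246.8], 1235), (0.57, [314.5, 328.1], 1307)]
gearbox [(0.71, [157.6, 200.4], 13472)]
bearing [(0.66, [352.1, 200.1], 656)]
tub [(0.59, [404.0, 254.2], 1030)]
wrench [(0.87, [348.3, 110.6], 721)]
```

View pics/scene0.png

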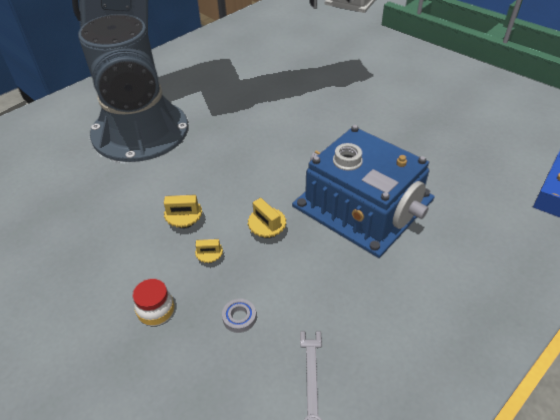

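View pics/top0.png

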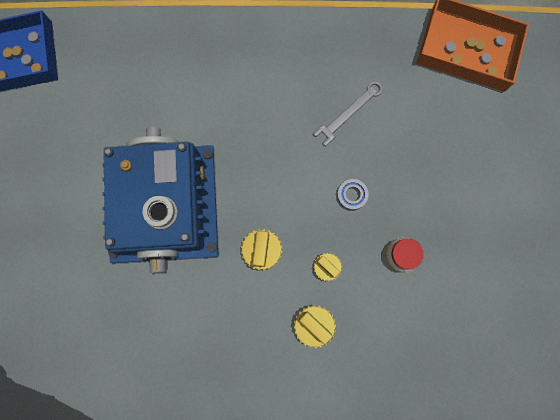

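The scene shows three yellow caps: top view (261,250), (314,326) and (327,267); scene view (267,220), (183,211) and (208,251). The one at top (327,267) / scene (208,251) looks smallest. I'll measure the flange widths and check it in a crop.

```bash
cat > h.py <<'E'
import numpy as np, cv2
def K(p):
    f=p["color"].shape[0]/2/np.tan(np.radians(p["vfov"])/2)
    return np.array([[f,0,p["cx"]],[0,f,p["cy"]],[0,0,1.]])
def onplane(p,uv,z):
    uv=np.asarray(uv,float).reshape(-1,1,2)
    n=cv2.undistortPoints(uv,K(p),np.array(p["dist"]))[:,0]
    d=np.c_[n[:,0],-n[:,1],-np.ones(len(n))]@p["pose"][:3,:3].T
    o=p["pose"][:3,3]; t=(z-o[2])/d[:,2]
    return o+d*t[:,None]
def proj(p,X):
    X=np.asarray(X,float).reshape(-1,3)
    c=(X-p["pose"][:3,3])@p["pose"][:3,:3]
    c=c*[1,-1,-1]
    return cv2.projectPoints(c.reshape(-1,1,3),np.zeros(3),np.zeros(3),K(p),np.array(p["dist"]))[0][:,0]
def crop(p,c,h,w,name,s=8):
    x,y=c; im=p["color"][y-h:y+h,x-w:x+w,::-1]
    cv2.imwrite(name,cv2.resize(im,None,fx=s,fy=s,interpolation=cv2.INTER_CUBIC))
def yellow(p):
    hsv=cv2.cvtColor(p["color"],cv2.COLOR_RGB2HSV)
    return cv2.inRange(hsv,(18,110,60),(34,255,255))
E
python3 - <<'E'
from workcell import read_state, cams, arm
from h import *
for n,cs,g in (("top",[(261,250),(314,326),(327,267)],(159,212)),("scene",[(267,220),(183,211),(208,251)],(347,156))):
    p=cams.snapshot(n); m=yellow(p)
    k,l,st,ce=cv2.connectedComponentsWithStats(m)
    for i in range(1,k):
        if st[i,4]>150:
            cn=cv2.findContours((l==i).astype(np.uint8),0,1)[0]; cn=max(cn,key=len)
            (x,y),r=cv2.minEnclosingCircle(cn)
            P=onplane(p,[(x,y),(x+r,y)],21)
            print(n,(x,y),st[i,4],"pos",P[0].round(1),"diam",2*np.linalg.norm(P[1]-P[0]))
    crop(p,cs[2],22,30,f"pics/{n}_cap.png",12)
    crop(p,g,22,30,f"pics/{n}_neck.png",12)
    print("neck guess",onplane(p,g,146), "gb rot")
a=cv2.imread("pics/top_cap.png");b=cv2.imread("pics/scene_cap.png");c=cv2.imread("pics/top_neck.png");d=cv2.imread("pics/scene_neck.png")
cv2.imwrite("pics/crops.png",cv2.resize(np.vstack([np.hstack([a,b]),np.hstack([c,d])]),(800,586)))
E
```

```text
top (217.0, 5.5) 2480 pos [1010.1   94.3   21. ] diam 936.0266887045678
top (514.0, 8.0) 449 pos [1018. -551.   21.] diam 206.7561812418952
top (12.5, 52.5) 152 pos [905.4 536.1  21. ] diam 43.780084299744296
top (261.0, 249.0) 1259 pos [489.5 -10.6  21. ] diam 81.82606605421746
top (327.15093994140625, 266.67926025390625) 583 pos [ 455.9 -141.9   21. ] diam 54.88396085294439
top (314.3130798339844, 326.0607604980469) 1326 pos [ 340.1 -117.2   21. ] diam 82.17695738493718
neck guess [[545.09614709 163.806999   146.        ]] gb rot
scene (181.8206329345703, 207.7904052734375) 933 pos [ 321.3 -105.6   21. ] diam 86.74790538257487
scene (266.0704345703125, 217.18374633789062) 971 pos [472.4   2.3  21. ] diam 86.7950415765495
scene (207.98936462402344, 248.62765502929688) 494 pos [ 450.6 -138.8   21. ] diam 57.271363633654595
scene (155.0, 309.5) 184 pos [ 492.3 -296.9   21. ] diam 68.59030218418702
scene (526.5, 374.0) 1408 pos [1024.2   56.5   21. ] diam 173.80733153550506
neck guess [[555.42483475 154.00379227 146.        ]] gb rot
```

View pics/crops.png

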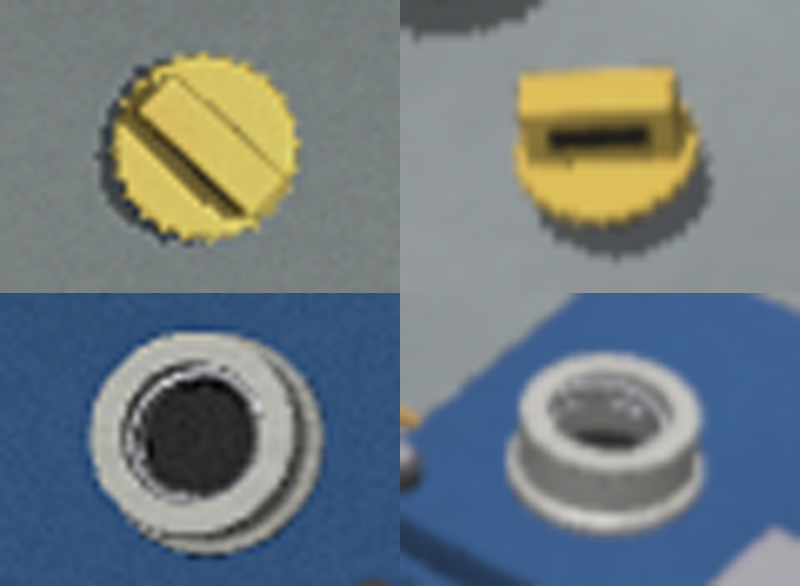

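Top (327,267) measures about 55 mm across the flange. The other two are about 82 mm, so this is the 54 mm cap. Next I'll fit the cap pose and the neck rim in both views.

```bash
cat >> h.py <<'E'
def capsil(p,x,y,z,yaw,S=4,flange=True):
    """supersampled silhouette of flange+bar, z = origin height"""
    h,w=p["color"].shape[:2]
    im=np.zeros((h*S,w*S),np.uint8)
    t=np.linspace(0,2*np.pi,60,endpoint=False)
    parts=[]
    if flange: parts.append(np.array([[27*np.cos(a),27*np.sin(a),zz] for zz in (18.5,23.5) for a in t]))
    parts.append(np.array([[sx*23,sy*8,zz] for sx in(-1,1) for sy in(-1,1) for zz in(23.5,49.5)]))
    c,s=np.cos(yaw),np.sin(yaw)
    for P in parts:
        Q=np.c_[P[:,0]*c-P[:,1]*s+x,P[:,0]*s+P[:,1]*c+y,P[:,2]+z]
        q=(proj(p,Q)+.5)*S
        cv2.fillConvexPoly(im,cv2.convexHull(np.round(q*1).astype(np.int32)),255)
    return cv2.resize(im,(w,h),interpolation=cv2.INTER_AREA)/255.
def bartop(p,x,y,z,yaw):
    c,s=np.cos(yaw),np.sin(yaw)
    P=np.array([[23,8],[-23,8],[-23,-8],[23,-8]])
    return proj(p,np.c_[P[:,0]*c-P[:,1]*s+x,P[:,0]*s+P[:,1]*c+y,np.full(4,z+49.5)])
def circ(p,x,y,z,r,n=60):
    t=np.linspace(0,2*np.pi,n); return proj(p,np.c_[x+r*np.cos(t),y+r*np.sin(t),np.full(n,z)])
def overlay(p,polys,c,h,w,name,s=8):
    x,y=c; im=cv2.resize(p["color"][y-h:y+h,x-w:x+w,::-1],None,fx=s,fy=s,interpolation=cv2.INTER_CUBIC).copy()
    for q in polys:
        r=((q-[x-w,y-h]+.5)*s).astype(np.int32); cv2.polylines(im,[r],True,(0,0,255),1)
    if name: cv2.imwrite(name,im)
    return im
E
cat > fit.py <<'E'
from workcell import cams
from h import *
from scipy.optimize import minimize
ps={n:cams.snapshot(n) for n in("top","scene")}
def target(p,c):
    m=yellow(p); m=cv2.morphologyEx(m,cv2.MORPH_CLOSE,np.ones((5,5)))
    k,l=cv2.connectedComponents(m); return (l==l[c[1],c[0]]).astype(float)
T={"top":target(ps["top"],(327,267)),"scene":target(ps["scene"],(208,243))}
for use in(["top"],["scene"],["top","scene"]):
    best=None
    for y0 in np.arange(0,np.pi,np.pi/8):
        f=lambda v:sum(np.abs(capsil(ps[n],v[0],v[1],0,v[2])-T[n]).sum() for n in use)
        if use==["top"]:
            pass
        r=f([453,-140,y0])
        if best is None or r<best[0]:best=(r,y0)
    r=minimize(f,[453,-140,best[1]],method="Nelder-Mead",options=dict(initial_simplex=[[453,-140,best[1]],[458,-140,best[1]],[453,-135,best[1]],[453,-140,best[1]+.2]],xatol=.05,fatol=.1))
    print(use,r.x.round(3),r.fun)
x,y,yaw=r.x
N={"top":(157.6,210.8),"scene":(348,151.5)}
nn=[onplane(ps[n],N[n],146)[0] for n in N]; print("neck",nn)
nx,ny=np.mean(nn,0)[:2]
im=[]
for n,c,g in(("top",(327,267),(159,212)),("scene",(208,251),(347,156))):
    im.append(np.vstack([overlay(ps[n],[bartop(ps[n],x,y,0,yaw),circ(ps[n],x,y,23.5,27)],c,22,30,None,6),
       overlay(ps[n],[circ(ps[n],nx,ny,146,27),circ(ps[n],nx,ny,146,18.8)],g,22,30,None,6)]))
cv2.imwrite("pics/fit.png",np.hstack(im))
E
python3 fit.py
```

```text
['top'] [ 4.56076e+02 -1.41433e+02  4.35000e-01] 25.67058823529412
['scene'] [ 455.76  -141.759    0.894] 48.03921568627451
['top', 'scene'] [ 456.074 -141.917    0.861] 75.12156862745098
neck [array([547.20436699, 166.3990594 , 146.        ]), array([547.90870354, 166.07019598, 146.        ])]
```

```bash
sleep 1; ls pics
```

```text
crops.png
fit.png
scene0.png
scene_cap.png
scene_neck.png
top0.png
top_cap.png
top_neck.png
```

View pics/fit.png

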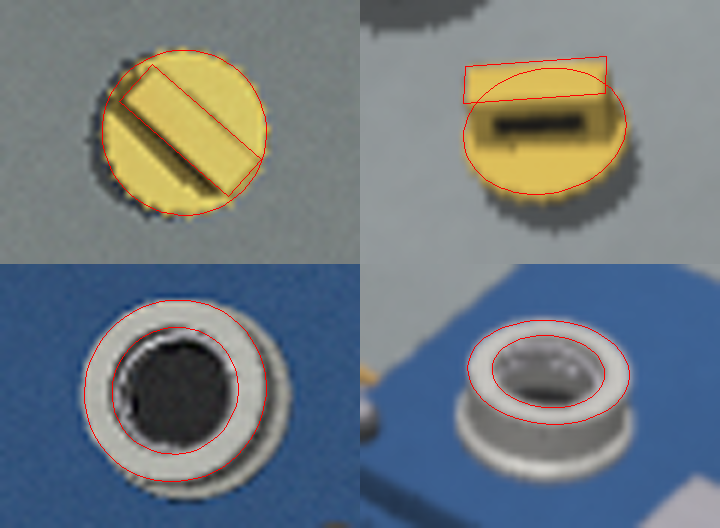

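Neck is at (547.5, 166.2); the two views agree to 0.8 mm. The cap is at (456, −142) with its bar yaw about 0.80 rad. I'll move over to the cap at height.

```bash
cat > st.py <<'E'
# status: state in world + needed tool-frame shift to target given on cmd line: x y z yaz_deg
import sys,numpy as np
from workcell import read_state
from scipy.spatial.transform import Rotation as R
s=read_state(); q=s["tool_rot"]; M=R.from_quat([q[1],q[2],q[3],q[0]]).as_matrix()
yaz=np.degrees(np.arctan2(M[1,1],M[0,1]))
print("t",round(s["time_s"],2),"tcp",s["tcp_pos"].round(2),"yaz",yaz.round(2),"tilt",np.degrees(np.arccos(-M[2,2])).round(2),"F",s["force"].round(2),"M",s["moment"].round(3),"w",round(s["grip_width"],3),"q",s["qpos"].round(3))
if len(sys.argv)>4:
    t=np.array(list(map(float,sys.argv[1:4]))); print("shift tool",(M.T@(t-s["tcp_pos"])).round(2))
    d=(float(sys.argv[4])-yaz+180)%360-180
    c,sn=np.cos(np.radians(float(sys.argv[4]))),np.sin(np.radians(float(sys.argv[4])))
    W=np.c_[[sn,-c,0],[c,sn,0],[0,0,-1]]
    print("rotvec tool deg",np.degrees(R.from_matrix(M.T@W).as_rotvec()).round(2))
E
python3 -m handwheel '[{"translation":[-39.4,-38,0],"rot":[0,0,0],"fingers":0.3},{"translation":[-39.4,-38,0],"rot":[0,0,0],"fingers":0.3},{"translation":[-39.4,-38,0],"rot":[0,0,0],"fingers":0.3},{"translation":[-39.4,-38,0],"rot":[0,0,0],"fingers":0.3},{"translation":[-39.4,-38,0],"rot":[0,0,0],"fingers":0.3}]'
python3 st.py 456 -142 120 137
```

```text
time_s: 1.42
tcp_pos: [324.0, 214.3, 230.7]
tool_rot: [0.001, 0.217, 0.976, 0.001]
force: [1.4, 0.8, 0.1]
grip_width: 0.701
t 1.43 tcp [323.95 214.28 230.69] yaz 64.92 tilt 0.12 F [1.38 0.77 0.11] M [ 0.005 -0.062  0.022] w 0.701 q [ 0.584  0.002 -0.293  1.274 -0.     1.022]
shift tool [-270.51 -266.9   110.52]Traceback (most recent call last):
  File "st.py", line 13, in <module>
    print("rotvec tool deg",np.degrees(R.from_matrix(M.T@W).as_rotvec()).round(2))
                                       ~~~~~~~~~~~~~^^^^^^^
  File "scipy/spatial/transform/_rotation.pyx", line 1143, in scipy.spatial.transform._rotation.Rotation.from_matrix
ValueError: Non-positive determinant (left-handed or null coordinate frame) in rotation matrix 0: [[-3.07639694e-01  9.51502293e-01  1.09772473e-03]
 [ 9.51500811e-01  3.07641238e-01 -1.75358063e-03]
 [ 2.00624139e-03 -5.05014966e-04  9.99997860e-01]].
```

```bash
sed -i 's/\[sn,-c,0\]/[-sn,c,0]/' st.py
python3 -m handwheel '[{"translation":[-38.6,-38,0],"rot":[0,0,0],"fingers":0.3},{"translation":[-38.6,-38,0],"rot":[0,0,0],"fingers":0.3},{"translation":[-38.6,-38,0],"rot":[0,0,0],"fingers":0.3},{"translation":[-38.6,-38,0],"rot":[0,0,0],"fingers":0.3},{"translation":[-38.6,-38,0],"rot":[0,0,0],"fingers":0.3}]' >/dev/null
python3 -m handwheel '[{"translation":[-38.6,-38,0],"rot":[0,0,0],"fingers":0.3},{"translation":[-38.6,-38,0],"rot":[0,0,0],"fingers":0.3},{"translation":[0,0,20],"rot":[0,0,-10],"fingers":0.3},{"translation":[0,0,20],"rot":[0,0,-10],"fingers":0.3},{"translation":[0,0,20],"rot":[0,0,-10],"fingers":0.3}]' >/dev/null
python3 -m handwheel '[{"translation":[0,0,20],"rot":[0,0,-10.5],"fingers":0.3},{"translation":[0,0,20],"rot":[0,0,-10.5],"fingers":0.3},{"translation":[0,0,10],"rot":[0,0,-10.5],"fingers":0.3},{"translation":[0,0,0],"rot":[0,0,-10.5],"fingers":0.3},{"translation":[0,0,0],"rot":[0,0,0],"fingers":0.3}]'
python3 st.py 456 -142 26 137
```

```text
time_s: 3.3
tcp_pos: [461.3, -158.9, 118.6]
tool_rot: [0.005, -0.41, 0.912, -0.001]
force: [0.0, -1.5, 0.1]
grip_width: 0.702
t 3.3 tcp [ 461.31 -158.85  118.65] yaz 138.36 tilt 0.54 F [ 0.02 -1.46  0.14] M [ 0.002  0.077 -0.06 ] w 0.702 q [-0.334  0.236 -0.318  1.008  0.004 -1.178]
shift tool [-8.4  15.73 92.62]
rotvec tool deg [-0.35  0.42  1.36]
```

```bash

python3 -m handwheel '[{"translation":[-8.4,15.7,22],"rot":[-0.35,0.4,1.3],"fingers":0.3},{"translation":[0,0,15],"rot":[0,0,0],"fingers":0.3},{"translation":[0,0,0],"rot":[0,0,0],"fingers":0.3}]'
python3 st.py 456 -142 26 137
python3 - <<'E'
from workcell import cams,read_state
from h import *
im=[]
t=read_state()["tcp_pos"]
for n,c in(("top",(327,262)),("scene",(208,240))):
    p=cams.snapshot(n); print(n,proj(p,[t]))
    im.append(overlay(p,[bartop(p,456,-142,0,.82)],c,35,33,None,6))
cv2.imwrite("pics/pre.png",np.hstack(im))
E
```

```text
time_s: 3.68
tcp_pos: [456.0, -142.0, 81.7]
tool_rot: [0.001, -0.392, 0.92, -0.001]
force: [-0.3, 1.1, 0.5]
grip_width: 0.703
t 3.67 tcp [ 456.05 -141.99   81.67] yaz 136.22 tilt 0.12 F [-0.34  1.1   0.48] M [-0.013 -0.025  0.03 ] w 0.703 q [-0.302  0.26  -0.394  0.915  0.    -1.109]
shift tool [ 0.1   0.12 55.67]
rotvec tool deg [-0.1   0.06 -0.78]
top [[329.60168193 265.81083515]]
scene [[204.64300476 231.01387837]]
```

View pics/pre.png

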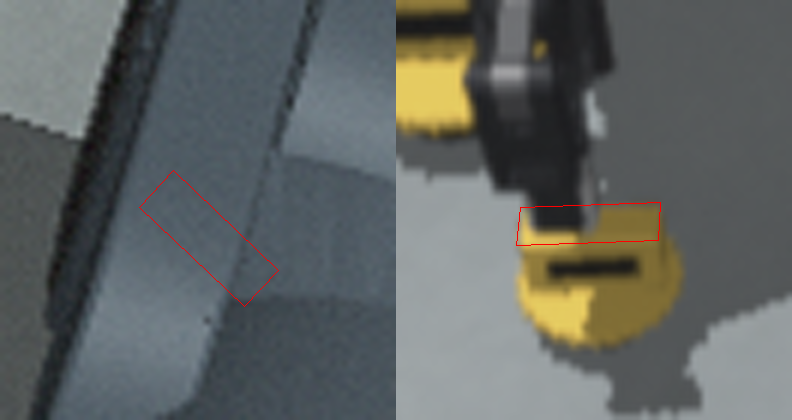

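```bash

python3 -m handwheel '[{"translation":[0,0,25],"rot":[0,0,0],"fingers":0.3},{"translation":[0,0,20],"rot":[0,0,0],"fingers":0.3},{"translation":[0,0,9],"rot":[0,0,0],"fingers":0.3},{"translation":[0,0,0],"rot":[0,0,0],"fingers":0.3}]'
python3 st.py 456 -142 26 137
```

```text
time_s: 4.28
tcp_pos: [459.8, -143.7, 30.7]
tool_rot: [0.004, -0.39, 0.921, -0.003]
force: [0.1, -0.5, 1.2]
grip_width: 0.698
t 4.28 tcp [ 459.8  -143.74   30.68] yaz 135.97 tilt 0.56 F [ 0.06 -0.53  1.2 ] M [ 0.005  0.061 -0.016] w 0.698 q [-0.303  0.319 -0.466  0.776  0.    -1.105]
shift tool [1.41 3.98 4.63]
rotvec tool deg [-0.5   0.26 -1.03]
```

```bash

python3 -m handwheel '[{"translation":[1.4,4,3],"rot":[-0.5,0.3,-0.5],"fingers":0.3},{"translation":[0,0,0],"rot":[0,0,0],"fingers":0.3}]'
python3 st.py 456 -142 26 137
python3 - <<'E'
from workcell import cams
from h import *
p=cams.snapshot("scene"); crop(p,(208,240),35,45,"pics/pre2.png",8)
E
```

```text
time_s: 4.53
tcp_pos: [456.5, -142.2, 28.7]
tool_rot: [0.0, -0.395, 0.919, -0.0]
force: [-1.3, -0.0, 1.4]
grip_width: 0.701
t 4.53 tcp [ 456.52 -142.16   28.73] yaz 136.47 tilt 0.05 F [-1.3  -0.05  1.37] M [-0.059 -0.008  0.008] w 0.701 q [-3.010e-01  3.220e-01 -4.680e-01  7.800e-01 -1.000e-03 -1.113e+00]
shift tool [0.24 0.49 2.73]
rotvec tool deg [-0.05 -0.01 -0.53]
```

View pics/pre2.png

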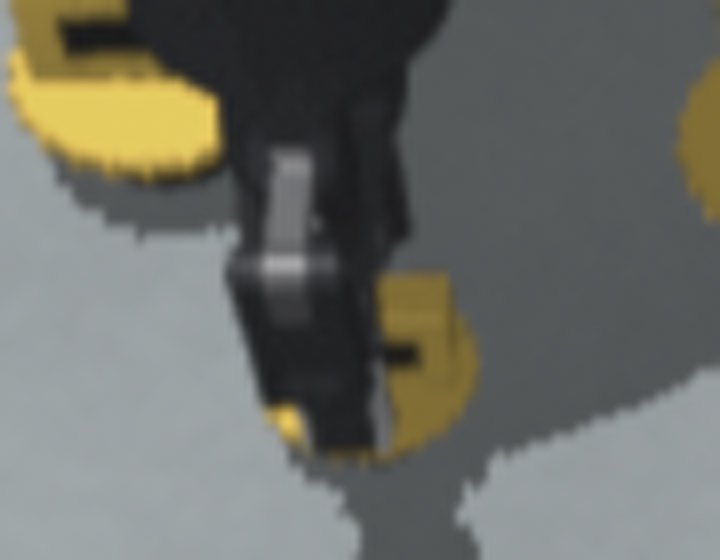

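The front finger stands over the flange in front of the bar, around (206,248) in scene pixels. I'll lower a little and close.

```bash

python3 -m handwheel '[{"translation":[0.2,0.5,2],"rot":[0,0,-0.5],"fingers":0.3},{"translation":[0,0,0],"rot":[0,0,0],"fingers":0.6},{"translation":[0,0,0],"rot":[0,0,0],"fingers":1},{"translation":[0,0,0],"rot":[0,0,0],"fingers":1},{"translation":[0,0,0],"rot":[0,0,0],"fingers":1}]'
python3 st.py 456 -142 26 137
```

```text
time_s: 5.2
tcp_pos: [456.8, -142.2, 27.5]
tool_rot: [0.001, -0.399, 0.917, -0.001]
force: [-0.4, 0.3, -1.0]
grip_width: 0.174
t 5.2 tcp [ 456.82 -142.2    27.53] yaz 137.0 tilt 0.16 F [-0.36  0.33 -0.97] M [-0.026 -0.023  0.015] w 0.174 q [-3.010e-01  3.230e-01 -4.710e-01  7.750e-01 -1.000e-03 -1.122e+00]
shift tool [0.41 0.74 1.53]
rotvec tool deg [-0.16  0.04 -0.  ]
```

```bash

python3 -m handwheel '[{"translation":[0,0,0],"rot":[0,0,0],"fingers":1},{"translation":[0,0,0],"rot":[0,0,0],"fingers":1},{"translation":[0,0,-4],"rot":[0,0,0],"fingers":1}]'
python3 st.py 456 -142 26 137
```

```text
time_s: 5.58
tcp_pos: [456.4, -142.0, 31.3]
tool_rot: [0.0, -0.399, 0.917, -0.001]
force: [-0.1, -0.0, -2.5]
grip_width: 0.175
t 5.58 tcp [ 456.43 -142.05   31.3 ] yaz 137.0 tilt 0.11 F [-0.08 -0.02 -2.5 ] M [-0.025 -0.003 -0.024] w 0.175 q [-3.010e-01  3.180e-01 -4.660e-01  7.850e-01 -1.000e-03 -1.122e+00]
shift tool [0.26 0.36 5.3 ]
rotvec tool deg [-0.11  0.01 -0.  ]
```

```bash

python3 -m handwheel '[{"translation":[0,0,-30],"rot":[0,0,0],"fingers":1},{"translation":[0,0,-40],"rot":[0,0,0],"fingers":1},{"translation":[0,0,-40],"rot":[0,0,0],"fingers":1},{"translation":[0,0,-40],"rot":[0,0,0],"fingers":1},{"translation":[0,0,-25],"rot":[0,0,0],"fingers":1}]'
python3 st.py 547.5 166.2 205 73
python3 - <<'E'
from workcell import cams
from h import *
p=cams.snapshot("scene"); crop(p,(208,200),50,65,"pics/lift.png",6)
E
```

```text
time_s: 6.2
tcp_pos: [454.2, -141.3, 210.4]
tool_rot: [-0.002, -0.399, 0.917, 0.001]
force: [1.1, -0.6, -1.7]
grip_width: 0.171
t 6.2 tcp [ 454.15 -141.26  210.38] yaz 137.0 tilt 0.21 F [ 1.08 -0.6  -1.73] M [-0.039 -0.049 -0.015] w 0.171 q [-3.010e-01  1.650e-01 -1.620e-01  1.247e+00 -1.000e-03 -1.121e+00]
shift tool [-288.53  141.42    5.17]
rotvec tool deg [ 0.08 -0.21 64.  ]
```

View pics/lift.png

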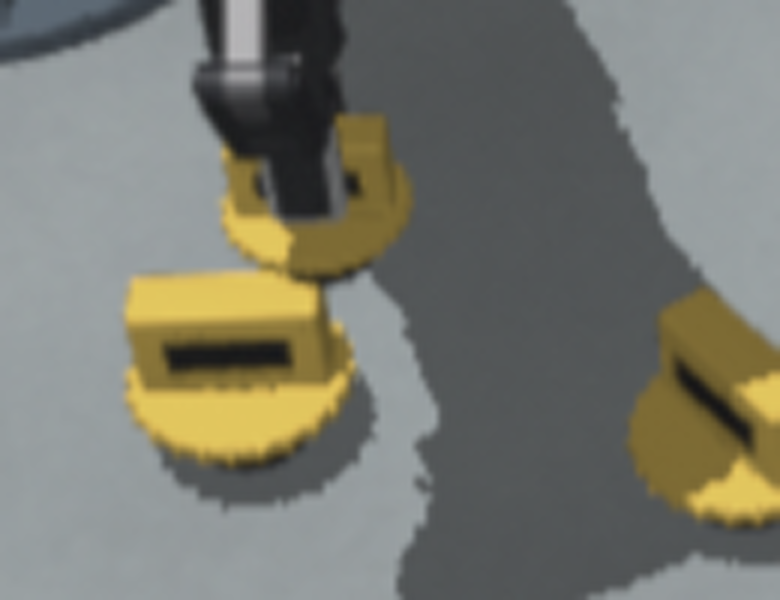

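Cap is held, with the finger centred on the bar (both near crop x≈308). Now to the neck, at height.

```bash

python3 -m handwheel '[{"translation":[-41.2,20.2,0],"rot":[0,0,0],"fingers":1},{"translation":[-41.2,20.2,0],"rot":[0,0,0],"fingers":1},{"translation":[-41.2,20.2,0],"rot":[0,0,0],"fingers":1},{"translation":[-41.2,20.2,0],"rot":[0,0,0],"fingers":1},{"translation":[-41.2,20.2,0],"rot":[0,0,0],"fingers":1}]' >/dev/null
python3 -m handwheel '[{"translation":[-41.2,20.2,0],"rot":[0,0,0],"fingers":1},{"translation":[-41.2,20.2,0],"rot":[0,0,0],"fingers":1},{"translation":[0,0,0],"rot":[0,0,10.5],"fingers":1},{"translation":[0,0,0],"rot":[0,0,10.5],"fingers":1},{"translation":[0,0,0],"rot":[0,0,10.5],"fingers":1}]' >/dev/null
python3 -m handwheel '[{"translation":[0,0,0],"rot":[0,0,10.5],"fingers":1},{"translation":[0,0,0],"rot":[0,0,10.5],"fingers":1},{"translation":[0,0,0],"rot":[0,0,10.5],"fingers":1},{"translation":[0,0,0],"rot":[0,0,0],"fingers":1}]'
python3 st.py 547.5 166.2 190 73
```

```text
time_s: 8.0
tcp_pos: [549.4, 175.5, 206.3]
tool_rot: [-0.003, 0.154, 0.988, -0.003]
force: [0.0, -0.1, -1.4]
grip_width: 0.174
t 8.0 tcp [549.44 175.46 206.3 ] yaz 72.33 tilt 0.45 F [ 0.05 -0.08 -1.42] M [ 0.062 -0.003  0.018] w 0.174 q [ 0.31   0.342  0.069  1.306 -0.002  0.619]
shift tool [-1.05 -9.32 16.36]
rotvec tool deg [-0.35 -0.29 -0.67]
```

```bash

python3 -m handwheel '[{"translation":[-1,-9.3,10],"rot":[-0.35,-0.3,0],"fingers":1},{"translation":[0,0,4],"rot":[0,0,0],"fingers":1},{"translation":[0,0,0],"rot":[0,0,0],"fingers":1}]'
python3 st.py 547.5 166.2 190 73
python3 - <<'E'
from workcell import cams,read_state
from h import *
t=read_state()["tcp_pos"]; im=[]
for n,c in(("top",(158,205)),("scene",(347,140))):
    p=cams.snapshot(n); o=t-[0,0,27.5]
    im.append(overlay(p,[circ(p,o[0],o[1],o[2]+18.5,27),circ(p,o[0],o[1],o[2],15.1),circ(p,547.5,166.2,146,27)],c,40,33,None,6))
cv2.imwrite("pics/over.png",np.hstack(im))
E
```

```text
time_s: 8.38
tcp_pos: [547.3, 166.3, 191.4]
tool_rot: [-0.0, 0.148, 0.989, -0.0]
force: [0.6, -0.3, -1.0]
grip_width: 0.174
t 8.38 tcp [547.26 166.29 191.44] yaz 72.96 tilt 0.04 F [ 0.58 -0.28 -0.99] M [ 0.003  0.035 -0.006] w 0.174 q [0.295 0.334 0.02  1.257 0.    0.592]
shift tool [-0.26 -0.01  1.44]
rotvec tool deg [-0.02 -0.03 -0.04]
```

View pics/over.png

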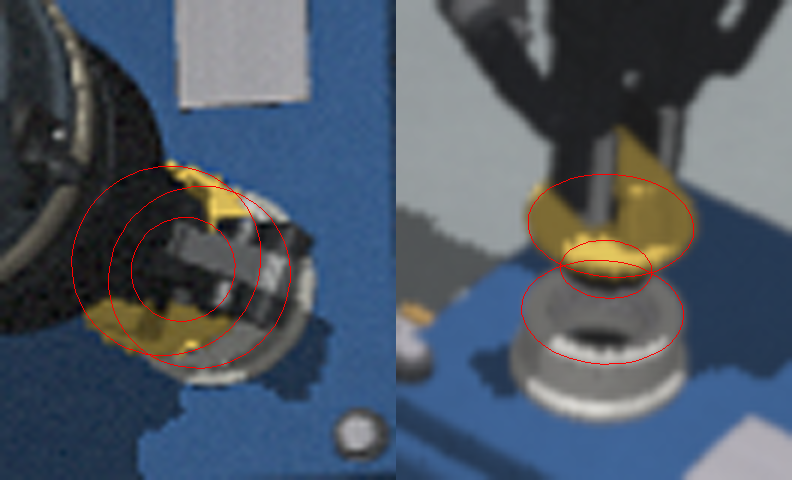

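```bash

python3 -m handwheel '[{"translation":[-0.2,0,6],"rot":[0,0,0],"fingers":1},{"translation":[0,0,5],"rot":[0,0,0],"fingers":1},{"translation":[0,0,3],"rot":[0,0,0],"fingers":1}]'
python3 st.py 547.5 166.2 172 73
```

```text
time_s: 8.85
tcp_pos: [548.1, 166.8, 177.3]
tool_rot: [0.0, 0.148, 0.989, 0.0]
force: [-0.5, 0.0, -1.3]
grip_width: 0.175
t 8.85 tcp [548.1  166.82 177.3 ] yaz 72.99 tilt 0.04 F [-0.5   0.02 -1.27] M [-0.066 -0.009 -0.005] w 0.175 q [ 0.295  0.341 -0.007  1.222  0.     0.592]
shift tool [ 0.39 -0.77  5.3 ]
rotvec tool deg [ 0.03  0.04 -0.01]
```

```bash

python3 -m handwheel '[{"translation":[0.4,-0.8,3],"rot":[0,0,0],"fingers":1},{"translation":[0,0,2],"rot":[0,0,0],"fingers":1},{"translation":[0,0,1],"rot":[0,0,0],"fingers":1}]'
python3 st.py 547.5 166.2 169.5 73
```

```text
time_s: 9.22
tcp_pos: [547.3, 166.1, 170.6]
tool_rot: [0.0, 0.148, 0.989, 0.0]
force: [0.2, -0.0, -0.3]
grip_width: 0.174
t 9.22 tcp [547.28 166.1  170.61] yaz 73.0 tilt 0.01 F [ 0.16 -0.04 -0.31] M [-0.047 -0.007  0.02 ] w 0.174 q [ 0.295  0.343 -0.021  1.206 -0.     0.591]
shift tool [-0.18  0.16  1.11]
rotvec tool deg [0.01 0.01 0.  ]
```

```bash

for i in 1 2; do python3 -m handwheel '[{"translation":[0,0,0.7],"rot":[0,0,0],"fingers":1}]' >/dev/null; python3 st.py; done
python3 -m handwheel '[{"translation":[0,0,0.7],"rot":[0,0,0],"fingers":1}]' >/dev/null; python3 st.py 547.5 166.2 169.5 73
```

```text
t 9.35 tcp [547.36 166.14 169.94] yaz 73.0 tilt 0.03 F [-0.25 -0.18 -1.53] M [0.023 0.078 0.036] w 0.17 q [ 0.295  0.344 -0.022  1.204  0.     0.591]
t 9.47 tcp [547.39 166.13 169.28] yaz 73.0 tilt 0.03 F [ 0.27  0.1  -0.99] M [ 0.025 -0.026 -0.015] w 0.176 q [ 0.295  0.344 -0.024  1.203  0.     0.591]
t 9.6 tcp [547.54 166.18 168.72] yaz 73.0 tilt 0.06 F [-0.06 -0.56  1.85] M [-0.026 -0.02   0.009] w 0.171 q [ 0.295  0.344 -0.025  1.201  0.     0.591]
shift tool [ 0.04  0.01 -0.78]
rotvec tool deg [ 0.03  0.05 -0.  ]
```

```bash

for i in 1 2; do python3 -m handwheel '[{"translation":[0,0,0.5],"rot":[0,0,0],"fingers":1}]' >/dev/null; python3 st.py; done
```

```text
t 9.72 tcp [547.86 166.29 168.57] yaz 73.0 tilt 0.11 F [ 0.57 -1.48  2.36] M [-0.012 -0.01   0.   ] w 0.171 q [ 0.295  0.344 -0.025  1.199  0.     0.591]
t 9.85 tcp [548.04 166.3  168.44] yaz 73.0 tilt 0.15 F [-1.93 -0.47  4.98] M [-0.081  0.321  0.014] w 0.172 q [ 0.295  0.344 -0.026  1.198 -0.     0.591]
```

Contact at TCP z≈168.6, so the seat is about 13.6 mm over the rim. Now backing off anticlockwise with light pressure, one row at a time.

```bash

for i in 1 2 3 4; do python3 -m handwheel '[{"translation":[0,-0.2,0.3],"rot":[0,0,-3.5],"fingers":1}]' >/dev/null; python3 st.py; done; python3 st.py 547.5 166.2 168 73
```

```text
t 9.97 tcp [548.17 166.1  168.54] yaz 76.56 tilt 0.19 F [-0.77  0.26  3.06] M [-0.059  0.039 -0.061] w 0.173 q [ 0.294  0.344 -0.026  1.198 -0.     0.529]
t 10.1 tcp [548.29 165.9  168.6 ] yaz 80.17 tilt 0.23 F [-0.94 -0.    3.15] M [-0.145  0.09  -0.021] w 0.175 q [ 0.294  0.343 -0.027  1.197 -0.     0.465]
t 10.22 tcp [548.36 165.58 168.66] yaz 83.79 tilt 0.26 F [-0.72 -1.08  3.35] M [-0.234  0.056 -0.078] w 0.175 q [ 2.940e-01  3.430e-01 -2.700e-02  1.196e+00 -1.000e-03  4.020e-01]
t 10.35 tcp [548.5  165.24 168.66] yaz 87.4 tilt 0.29 F [-0.01 -1.68  2.72] M [-0.293  0.047 -0.023] w 0.177 q [ 2.930e-01  3.420e-01 -2.800e-02  1.196e+00 -1.000e-03  3.390e-01]
t 10.35 tcp [548.5  165.24 168.66] yaz 87.4 tilt 0.29 F [-0.01 -1.68  2.72] M [-0.293  0.047 -0.023] w 0.177 q [ 2.930e-01  3.420e-01 -2.800e-02  1.196e+00 -1.000e-03  3.390e-01]
shift tool [1.04 0.91 0.66]
rotvec tool deg [ 0.08  0.28 14.4 ]
```

```bash

python3 -m handwheel '[{"translation":[0.6,0.5,0.3],"rot":[0.1,0.3,-3.5],"fingers":1}]' >/dev/null; python3 st.py;
for i in 1 2 3; do python3 -m handwheel '[{"translation":[0.3,0.1,0.4],"rot":[0,0.05,-3.5],"fingers":1}]' >/dev/null; python3 st.py; done; python3 st.py 547.5 166.2 168 90
```

```text
t 10.47 tcp [548.02 165.55 168.7 ] yaz 91.0 tilt 0.09 F [ 0.85 -0.1   2.07] M [-0.197 -0.061 -0.014] w 0.171 q [ 2.940e-01  3.460e-01 -2.300e-02  1.203e+00 -1.000e-03  2.770e-01]
t 10.6 tcp [547.66 165.5  168.4 ] yaz 94.62 tilt 0.11 F [-0.8  -1.24  0.19] M [-0.146  0.197 -0.028] w 0.17 q [ 0.294  0.346 -0.023  1.203 -0.002  0.214]
t 10.72 tcp [547.16 165.61 167.88] yaz 98.24 tilt 0.15 F [-0.42  0.58 -1.21] M [ 0.203 -0.071  0.039] w 0.17 q [ 2.950e-01  3.460e-01 -2.400e-02  1.203e+00 -1.000e-03  1.510e-01]
t 10.85 tcp [546.97 165.88 167.41] yaz 101.86 tilt 0.17 F [ 1.6   1.8  -0.62] M [ 0.368 -0.323 -0.024] w 0.176 q [ 2.950e-01  3.470e-01 -2.400e-02  1.203e+00 -1.000e-03  8.800e-02]
t 10.85 tcp [546.97 165.88 167.41] yaz 101.86 tilt 0.17 F [ 1.6   1.8  -0.62] M [ 0.368 -0.323 -0.024] w 0.176 q [ 2.950e-01  3.470e-01 -2.400e-02  1.203e+00 -1.000e-03  8.800e-02]
shift tool [-0.58  0.2  -0.59]
rotvec tool deg [-0.07 -0.16 11.86]
```

It has passed the top: no resistance and sinking. Now straight down without turning.

```bash

python3 -m handwheel '[{"translation":[-0.4,0.2,1.2],"rot":[0,-0.1,0],"fingers":1}]' >/dev/null; python3 st.py
python3 -m handwheel '[{"translation":[0,0,1.2],"rot":[0,0,0],"fingers":1}]' >/dev/null; python3 st.py 547.5 166.2 168 90
```

```text
t 10.97 tcp [547.31 166.15 166.02] yaz 101.84 tilt 0.09 F [ 0.04  0.12 -1.03] M [ 0.001  0.014 -0.017] w 0.169 q [ 2.950e-01  3.470e-01 -2.800e-02  1.197e+00 -1.000e-03  8.800e-02]
t 11.1 tcp [547.1  166.12 164.55] yaz 101.77 tilt 0.11 F [-0.57  0.56 -1.09] M [ 0.068 -0.025  0.017] w 0.176 q [ 2.950e-01  3.480e-01 -3.000e-02  1.194e+00 -1.000e-03  9.000e-02]
shift tool [-0.4  -0.01 -3.45]
rotvec tool deg [-0.07 -0.09 11.77]
```

```bash

python3 -m handwheel '[{"translation":[-0.3,0,1],"rot":[0,0,0],"fingers":1}]' >/dev/null; python3 st.py
python3 -m handwheel '[{"translation":[0,0,0.8],"rot":[0,0,0],"fingers":1}]' >/dev/null; python3 st.py 547.5 166.2 168 90
```

```text
t 11.22 tcp [547.36 166.23 163.38] yaz 101.72 tilt 0.11 F [ 0.18  0.24 -0.48] M [ 0.071 -0.066  0.03 ] w 0.174 q [ 2.950e-01  3.490e-01 -3.200e-02  1.192e+00 -1.000e-03  9.100e-02]
t 11.35 tcp [547.53 166.27 162.86] yaz 101.7 tilt 0.09 F [-0.7   0.04  6.83] M [-0.067  0.364 -0.047] w 0.173 q [ 2.95e-01  3.49e-01 -3.30e-02  1.19e+00 -1.00e-03  9.10e-02]
shift tool [ 0.05 -0.07 -5.14]
rotvec tool deg [-0.06 -0.07 11.7 ]
```

It bears one pitch down (seat ≈7.9 mm, total drop 5.8 mm). Now running in clockwise.

```bash

for i in 1 2 3 4; do python3 -m handwheel '[{"translation":[0,0,0.5],"rot":[0,0,8],"fingers":1}]' >/dev/null; python3 st.py; done; python3 st.py 547.5 166.2 168 90
```

```text
t 11.47 tcp [547.85 166.32 162.73] yaz 93.53 tilt 0.05 F [0.9  0.04 2.07] M [ 0.015 -0.074 -0.025] w 0.173 q [ 2.950e-01  3.490e-01 -3.300e-02  1.189e+00 -1.000e-03  2.340e-01]
t 11.6 tcp [548.05 166.33 162.43] yaz 85.24 tilt 0.06 F [ 0.88 -0.38  0.82] M [ 0.064 -0.072 -0.026] w 0.174 q [ 2.950e-01  3.490e-01 -3.400e-02  1.187e+00 -1.000e-03  3.780e-01]
t 11.72 tcp [548.21 166.35 162.1 ] yaz 76.95 tilt 0.07 F [-1.21  0.32  1.05] M [ 0.069  0.029 -0.003] w 0.174 q [ 2.950e-01  3.490e-01 -3.500e-02  1.186e+00 -1.000e-03  5.230e-01]
t 11.85 tcp [548.4  166.35 161.77] yaz 68.65 tilt 0.09 F [0.55 0.34 0.33] M [ 0.064 -0.048  0.032] w 0.172 q [ 2.950e-01  3.490e-01 -3.500e-02  1.185e+00 -1.000e-03  6.680e-01]
t 11.85 tcp [548.4  166.35 161.77] yaz 68.65 tilt 0.09 F [0.55 0.34 0.33] M [ 0.064 -0.048  0.032] w 0.172 q [ 2.950e-01  3.490e-01 -3.500e-02  1.185e+00 -1.000e-03  6.680e-01]
shift tool [ 0.77 -0.47 -6.24]
rotvec tool deg [-2.000e-02  9.000e-02 -2.135e+01]
```

```bash

python3 -m handwheel '[{"translation":[0.6,-0.3,0.5],"rot":[0,0.1,8],"fingers":1}]' >/dev/null; python3 st.py;
for i in 1 2 ; do python3 -m handwheel '[{"translation":[0.15,-0.1,0.5],"rot":[0,0,8],"fingers":1},{"translation":[0.15,-0.1,0.5],"rot":[0,0,8],"fingers":1}]' >/dev/null; python3 st.py; done; python3 st.py 547.5 166.2 168 20
```

```text
t 11.97 tcp [547.9  166.34 161.42] yaz 60.36 tilt 0.02 F [ 0.44  1.69 -0.03] M [ 0.046 -0.077 -0.024] w 0.173 q [ 0.295  0.349 -0.036  1.185  0.     0.812]
t 12.22 tcp [547.98 166.37 160.81] yaz 43.78 tilt 0.09 F [0.21 0.83 0.42] M [ 0.053 -0.079 -0.009] w 0.172 q [ 0.295  0.349 -0.039  1.182 -0.     1.101]
t 12.47 tcp [548.01 166.48 160.12] yaz 27.19 tilt 0.14 F [ 2.14 -0.31 -0.02] M [ 0.1   -0.094  0.013] w 0.175 q [ 0.295  0.349 -0.041  1.179 -0.     1.391]
t 12.47 tcp [548.01 166.48 160.12] yaz 27.19 tilt 0.14 F [ 2.14 -0.31 -0.02] M [ 0.1   -0.094  0.013] w 0.175 q [ 0.295  0.349 -0.041  1.179 -0.     1.391]
shift tool [-0.02 -0.56 -7.89]
rotvec tool deg [0.14 0.03 7.19]
```

```bash

python3 -m handwheel '[{"translation":[0,-0.5,0.5],"rot":[0.14,0,8],"fingers":1}]' >/dev/null; python3 st.py;
for i in 1 2 ; do python3 -m handwheel '[{"translation":[0,-0.15,0.5],"rot":[0,0,8],"fingers":1},{"translation":[0,-0.15,0.5],"rot":[0,0,8],"fingers":1}]' >/dev/null; python3 st.py; done; python3 st.py 547.5 166.2 168 -20
```

```text
t 12.6 tcp [547.8  166.25 159.81] yaz 18.89 tilt 0.05 F [1.16 0.16 0.34] M [ 0.065 -0.075  0.018] w 0.174 q [ 2.950e-01  3.500e-01 -4.000e-02  1.180e+00 -1.000e-03  1.536e+00]
t 12.85 tcp [547.99 166.19 159.19] yaz 2.31 tilt 0.12 F [-0.3   0.37  0.61] M [-0.005 -0.063 -0.018] w 0.173 q [ 2.950e-01  3.500e-01 -4.200e-02  1.177e+00 -1.000e-03  1.825e+00]
t 13.1 tcp [548.05 166.21 158.49] yaz -14.28 tilt 0.17 F [0.48 0.56 0.67] M [ 0.065 -0.022 -0.005] w 0.178 q [ 2.950e-01  3.490e-01 -4.400e-02  1.174e+00 -1.000e-03  2.115e+00]
t 13.1 tcp [548.05 166.21 158.49] yaz -14.28 tilt 0.17 F [0.48 0.56 0.67] M [ 0.065 -0.022 -0.005] w 0.178 q [ 2.950e-01  3.490e-01 -4.400e-02  1.174e+00 -1.000e-03  2.115e+00]
shift tool [-0.14 -0.5  -9.51]
rotvec tool deg [ 0.17 -0.04  5.72]
```

```bash

python3 -m handwheel '[{"translation":[-0.1,-0.5,0.5],"rot":[0.17,0,8],"fingers":1}]' >/dev/null; python3 st.py;
for i in 1 2 ; do python3 -m handwheel '[{"translation":[-0.1,-0.15,0.5],"rot":[0,0,8],"fingers":1},{"translation":[-0.1,-0.15,0.5],"rot":[0,0,8],"fingers":1}]' >/dev/null; python3 st.py; done; python3 st.py 547.5 166.2 168 -60
```

```text
t 13.22 tcp [547.72 166.21 158.17] yaz -22.57 tilt 0.06 F [ 1.08 -0.35  1.39] M [-0.02  -0.09   0.038] w 0.175 q [ 0.294  0.35  -0.043  1.176  0.     2.259]
t 13.47 tcp [547.77 166.17 157.5 ] yaz -39.17 tilt 0.11 F [ 0.31 -0.16  0.64] M [-0.006 -0.117  0.061] w 0.174 q [ 0.294  0.35  -0.046  1.173  0.     2.549]
t 13.72 tcp [547.76 166.24 156.81] yaz -55.75 tilt 0.16 F [1.07 0.42 1.6 ] M [ 0.015 -0.047 -0.012] w 0.172 q [ 0.295  0.35  -0.048  1.17   0.     2.838]
t 13.72 tcp [547.76 166.24 156.81] yaz -55.75 tilt 0.16 F [1.07 0.42 1.6 ] M [ 0.015 -0.047 -0.012] w 0.172 q [ 0.295  0.35  -0.048  1.17   0.     2.838]
shift tool [ -0.21  -0.11 -11.19]
rotvec tool deg [ 0.03 -0.16  4.25]
```

```bash

python3 -m handwheel '[{"translation":[-0.2,-0.1,0.4],"rot":[0,-0.15,8],"fingers":1},{"translation":[0,0,0],"rot":[0,0,0],"fingers":1},{"translation":[0,0,0],"rot":[0,0,0],"fingers":0.7},{"translation":[0,0,0],"rot":[0,0,0],"fingers":0.5},{"translation":[0,0,-2],"rot":[0,0,0],"fingers":0.5}]' >/dev/null; python3 st.py
python3 -m handwheel '[{"translation":[0,0,0],"rot":[0,0,-10.4],"fingers":0.5},{"translation":[0,0,0],"rot":[0,0,-10.4],"fingers":0.5},{"translation":[0,0,0],"rot":[0,0,-10.4],"fingers":0.5},{"translation":[0,0,0],"rot":[0,0,-10.4],"fingers":0.5},{"translation":[0,0,0],"rot":[0,0,-10.4],"fingers":0.5}]' >/dev/null
python3 st.py 547.5 166.2 160 116
```

```text
t 14.35 tcp [547.49 166.04 158.53] yaz -63.69 tilt 0.04 F [ 0.36  0.1  -0.3 ] M [ 0.063 -0.009  0.001] w 0.494 q [ 2.950e-01  3.500e-01 -4.300e-02  1.178e+00 -1.000e-03  2.977e+00]
t 14.97 tcp [547.73 166.06 159.53] yaz -10.03 tilt 0.08 F [ 0.42  0.34 -0.43] M [0.108 0.03  0.012] w 0.498 q [ 2.950e-01  3.490e-01 -4.100e-02  1.179e+00 -1.000e-03  2.041e+00]
shift tool [ 0.1  -0.25 -0.47]
rotvec tool deg [ 4.0000e-02  9.0000e-02 -1.2603e+02]
```

```bash

for i in 1 2; do python3 -m handwheel '[{"translation":[0,0,0],"rot":[0,0,-10.4],"fingers":0.5},{"translation":[0,0,0],"rot":[0,0,-10.4],"fingers":0.5},{"translation":[0,0,0],"rot":[0,0,-10.4],"fingers":0.5},{"translation":[0,0,0],"rot":[0,0,-10.4],"fingers":0.5},{"translation":[0,0,0],"rot":[0,0,-10.4],"fingers":0.5}]' >/dev/null; done
python3 st.py 547.5 166.1 157 116.3
python3 - <<'E'
from workcell import cams
from h import *
p=cams.snapshot("scene"); crop(p,(347,145),35,45,"pics/re.png",8)
E
```

```text
t 16.23 tcp [549.74 166.64 162.61] yaz 97.4 tilt 0.39 F [0.4  1.13 1.87] M [ 0.115 -0.012 -0.023] w 0.501 q [ 2.95e-01  3.47e-01 -3.70e-02  1.18e+00 -1.00e-03  1.65e-01]
shift tool [ 2.33 -0.25  5.6 ]
rotvec tool deg [ -0.03   0.4  -18.9 ]
```

View pics/re.png

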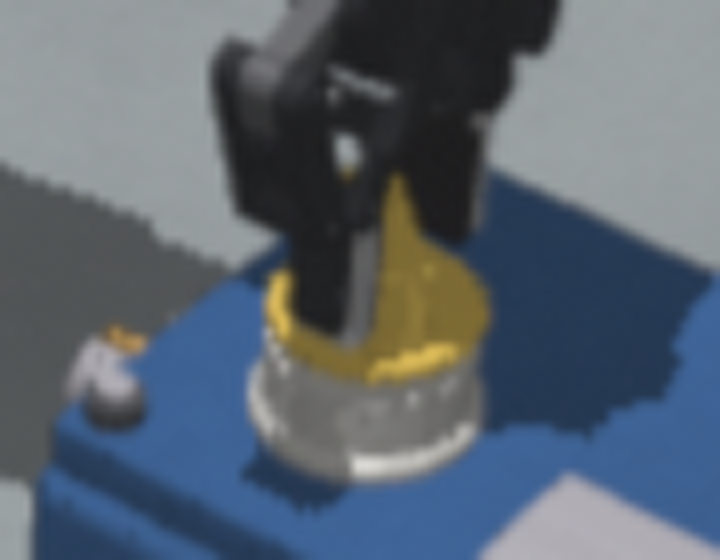

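The cap sits level and nearly home, with the flange at about (347,150) px. I'll finish the regrasp.

```bash

python3 -m handwheel '[{"translation":[2.3,-0.3,2],"rot":[0,0.4,-9.4],"fingers":0.5},{"translation":[0,0,1.5],"rot":[0,0,-9.4],"fingers":0.5},{"translation":[0,0,0],"rot":[0,0,0],"fingers":0.5}]' >/dev/null
python3 st.py 547.5 166.1 157 116.3
```

```text
t 16.65 tcp [548.06 166.56 159.91] yaz 116.81 tilt 0.1 F [-0.09 -0.48  0.51] M [0.01  0.065 0.012] w 0.497 q [ 2.95e-01  3.50e-01 -4.00e-02  1.18e+00  1.00e-03 -1.73e-01]
shift tool [ 0.71 -0.15  2.91]
rotvec tool deg [0.02 0.1  0.51]
```

```bash

python3 -m handwheel '[{"translation":[0.7,-0.2,2.4],"rot":[0,0.1,0.5],"fingers":0.5},{"translation":[0,0,0],"rot":[0,0,0],"fingers":0.8},{"translation":[0,0,0],"rot":[0,0,0],"fingers":1},{"translation":[0,0,0],"rot":[0,0,0],"fingers":1},{"translation":[0,0,0],"rot":[0,0,0],"fingers":1}]' >/dev/null
python3 st.py 547.5 166.1 157 116.3
```

```text
t 17.27 tcp [548.03 166.48 160.01] yaz 115.46 tilt 0.19 F [ 0.04  0.   -1.2 ] M [0.081 0.054 0.007] w 0.174 q [ 2.940e-01  3.480e-01 -4.200e-02  1.178e+00  1.000e-03 -1.500e-01]
shift tool [ 0.65 -0.11  3.01]
rotvec tool deg [ 0.02  0.19 -0.84]
```

The grip ended about 3 mm high. I'll reopen, lower and close again.

```bash

python3 -m handwheel '[{"translation":[0,0,0],"rot":[0,0,0],"fingers":0.8},{"translation":[0.6,0,2.5],"rot":[0,0.2,-0.8],"fingers":0.7},{"translation":[0,0,1],"rot":[0,0,0],"fingers":0.7}]' >/dev/null;python3 st.py 547.5 166.1 157 116.3
```

```text
t 17.65 tcp [548.02 167.1  159.13] yaz 116.25 tilt 0.2 F [-4.39 -0.58 11.75] M [-0.291  1.038 -0.09 ] w 0.303 q [ 0.295  0.349 -0.043  1.176  0.002 -0.163]
shift tool [ 0.91 -0.67  2.13]
rotvec tool deg [ 0.07  0.19 -0.05]
```

The contact comes too high. Open to only 42 mm, the fingers probably caught the 46 mm bar while swinging back and partly unscrewed the cap. I'll open fully, rise and look.

```bash

python3 -m handwheel '[{"translation":[0,0,-1],"rot":[0,0,0],"fingers":0.5},{"translation":[0,0,-1],"rot":[0,0,0],"fingers":0},{"translation":[0,0,0],"rot":[0,0,0],"fingers":0},{"translation":[0,0,-40],"rot":[0,0,0],"fingers":0},{"translation":[0,0,-30],"rot":[0,0,0],"fingers":0}]' >/dev/null;python3 st.py 547.5 166.1 157 116.3
python3 - <<'E'
from workcell import cams
from h import *
im=[]
for n,c in(("top",(158,205)),("scene",(347,140))):
    p=cams.snapshot(n)
    im.append(overlay(p,[circ(p,547.5,166.2,146,27)],c,40,33,None,6))
cv2.imwrite("pics/re2.png",np.hstack(im))
E
```

```text
t 18.27 tcp [546.37 166.31 229.47] yaz 116.24 tilt 0.22 F [0.61 0.15 0.13] M [-0.012 -0.041  0.041] w 0.999 q [ 2.950e-01  3.210e-01  9.900e-02  1.352e+00  1.000e-03 -1.630e-01]
shift tool [-1.17 -0.84 72.46]
rotvec tool deg [ 0.12 -0.19 -0.06]
```

View pics/re2.png

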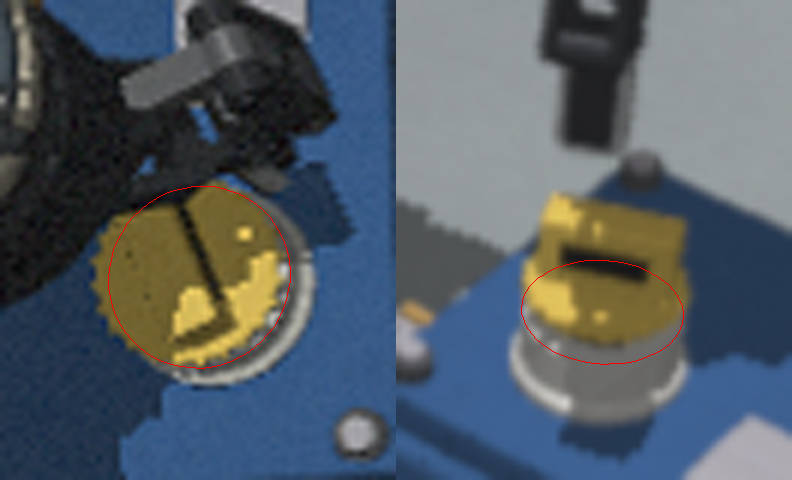

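```bash

python3 - <<'E'
from workcell import cams
from h import *
from scipy.optimize import minimize
p=cams.snapshot("scene"); im=[]
for s in (1.5,5,8):
    z=146+s-18.5
    im.append(overlay(p,[bartop(p,547.5,166.2,z,np.radians(26)),circ(p,547.5,166.2,z+23.5,27),circ(p,547.5,166.2,z+18.5,27)],(347,142),35,21,None,6))
cv2.imwrite("pics/re3.png",np.hstack(im))
hsv=cv2.cvtColor(p["color"],cv2.COLOR_RGB2HSV); m=cv2.inRange(hsv,(16,90,40),(36,255,255))
m=cv2.morphologyEx(m,cv2.MORPH_CLOSE,np.ones((5,5))); k,l=cv2.connectedComponents(m); T=(l==l[150,347]).astype(float)
for s in np.arange(0,10,1):
    f=lambda v:np.abs(capsil(p,v[0],v[1],146+s-18.5,v[2])-T).sum()
    print(s,round(f([547.5,166.2,np.radians(26)]),1))
f=lambda v:np.abs(capsil(p,547.5,166.2,127.5+v[0],v[1])-T).sum()
r=minimize(f,[4,.45],method="Nelder-Mead",options=dict(initial_simplex=[[2,.4],[6,.45],[4,.55]]));print(r.x,r.fun)
E
```

```text
0 178.2
1 155.8
2 138.1
3 117.1
4 99.4
5 76.6
6 62.6
7 53.1
8 51.4
9 52.0
[8.32086182 0.55247803] 47.780392156862746
```

View pics/re3.png

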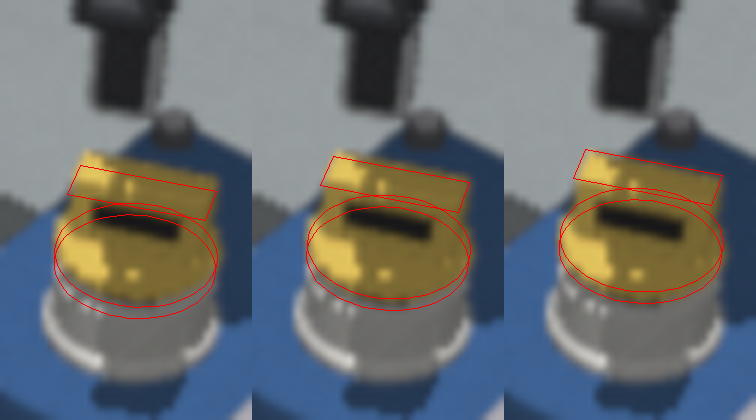

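The cap is level in the neck at seat ≈7.5–8 mm, so it did turn back out to near the thread start, with the bar yaw at about 26°. No harm is visible. I'll regrasp at the right height and run it in again, then make the next regrasp fully open and lifted clear.

```bash

python3 -m handwheel '[{"translation":[-0.9,-0.6,25],"rot":[0.1,-0.2,0],"fingers":0.2},{"translation":[0,0,20],"rot":[0,0,0],"fingers":0.3},{"translation":[0,0,10],"rot":[0,0,0],"fingers":0.3},{"translation":[0,0,5],"rot":[0,0,0],"fingers":0.3},{"translation":[0,0,0],"rot":[0,0,0],"fingers":0.3}]' >/dev/null;python3 st.py 547.5 166.2 163 116.3
```

```text
t 19.05 tcp [546.84 165.88 164.19] yaz 116.23 tilt 0.11 F [ 0.44 -0.4   0.42] M [-0.    -0.033 -0.03 ] w 0.698 q [ 0.294  0.348 -0.032  1.193  0.    -0.163]
shift tool [-0.73 -0.01  1.19]
rotvec tool deg [ 0.03 -0.1  -0.07]
```

```bash

python3 -m handwheel '[{"translation":[-0.7,0,0.8],"rot":[0,0,0],"fingers":0.4},{"translation":[0,0,0],"rot":[0,0,0],"fingers":0.7},{"translation":[0,0,0],"rot":[0,0,0],"fingers":1},{"translation":[0,0,0],"rot":[0,0,0],"fingers":1},{"translation":[0,0,0],"rot":[0,0,0],"fingers":1}]' >/dev/null;python3 st.py 547.5 166.2 163 116.3
```

```text
t 19.68 tcp [548.29 166.53 164.92] yaz 116.23 tilt 0.04 F [-0.24  0.88 -0.29] M [0.06  0.022 0.019] w 0.177 q [ 0.295  0.348 -0.029  1.193  0.    -0.163]
shift tool [0.86 0.05 1.91]
rotvec tool deg [ 0.01  0.04 -0.07]
```

```bash

for i in 1 2 3; do python3 -m handwheel '[{"translation":[0.3,0,0.6],"rot":[0,0,0],"fingers":1}]' >/dev/null;python3 st.py ;done; python3 st.py 547.5 166.2 163 116.3
```

```text
t 19.8 tcp [548.3  166.52 164.7 ] yaz 116.23 tilt 0.09 F [-0.45  0.66  5.42] M [0.057 0.132 0.028] w 0.171 q [ 0.295  0.347 -0.031  1.191  0.    -0.163]
t 19.93 tcp [548.29 166.54 164.7 ] yaz 116.24 tilt 0.16 F [-1.43  0.2   6.55] M [-0.07   0.288  0.012] w 0.172 q [ 0.295  0.347 -0.032  1.19   0.    -0.163]
t 20.05 tcp [548.26 166.52 164.73] yaz 116.24 tilt 0.22 F [-1.03 -0.1   4.9 ] M [0.017 0.262 0.003] w 0.17 q [ 2.950e-01  3.460e-01 -3.300e-02  1.188e+00  1.000e-03 -1.630e-01]
t 20.05 tcp [548.26 166.52 164.73] yaz 116.24 tilt 0.22 F [-1.03 -0.1   4.9 ] M [0.017 0.262 0.003] w 0.17 q [ 2.950e-01  3.460e-01 -3.300e-02  1.188e+00  1.000e-03 -1.630e-01]
shift tool [0.83 0.05 1.72]
rotvec tool deg [-0.01  0.22 -0.06]
```

```bash

python3 -m handwheel '[{"translation":[0.6,0,0.5],"rot":[0,0.2,8],"fingers":1}]' >/dev/null;python3 st.py
for i in 1 2 3 ; do python3 -m handwheel '[{"translation":[0.2,0,0.5],"rot":[0,0,8],"fingers":1}]' >/dev/null;python3 st.py ;done; python3 st.py 547.5 166.2 163 80
```

```text
t 20.18 tcp [547.92 166.4  164.51] yaz 108.1 tilt 0.06 F [0.11 0.49 0.71] M [ 0.153 -0.083 -0.002] w 0.174 q [ 0.295  0.347 -0.031  1.191  0.    -0.021]
t 20.3 tcp [547.98 166.42 164.17] yaz 99.83 tilt 0.1 F [0.4 1.3 1.2] M [ 0.086 -0.059 -0.018] w 0.174 q [ 0.295  0.347 -0.033  1.189  0.     0.123]
t 20.43 tcp [548.   166.53 163.85] yaz 91.57 tilt 0.14 F [1.26 0.67 1.27] M [ 0.174 -0.066  0.043] w 0.179 q [ 0.295  0.347 -0.034  1.188  0.     0.267]
t 20.55 tcp [548.04 166.68 163.49] yaz 83.3 tilt 0.18 F [-0.51  1.14  1.83] M [ 0.133 -0.057  0.003] w 0.169 q [ 2.950e-01  3.470e-01 -3.500e-02  1.186e+00  1.000e-03  4.120e-01]
t 20.55 tcp [548.04 166.68 163.49] yaz 83.3 tilt 0.18 F [-0.51  1.14  1.83] M [ 0.133 -0.057  0.003] w 0.169 q [ 2.950e-01  3.470e-01 -3.500e-02  1.186e+00  1.000e-03  4.120e-01]
shift tool [ 0.49 -0.54  0.49]
rotvec tool deg [0.11 0.14 3.3 ]
```

Following the thread (0.33 mm per 8.3° row). Continuing.

```bash

python3 -m handwheel '[{"translation":[0.5,-0.5,0.5],"rot":[0.1,0.15,8],"fingers":1},{"translation":[0.1,-0.1,0.5],"rot":[0,0,8],"fingers":1},{"translation":[0.1,-0.1,0.5],"rot":[0,0,8],"fingers":1},{"translation":[0.1,-0.15,0.5],"rot":[0.1,0,8],"fingers":1}]' >/dev/null;python3 st.py 547.5 166.2 163 50
python3 -m handwheel '[{"translation":[0.1,-0.2,0.5],"rot":[0.1,0.05,8],"fingers":1},{"translation":[0.1,-0.2,0.5],"rot":[0,0,8],"fingers":1},{"translation":[0,-0.2,0.5],"rot":[0.05,0,8],"fingers":1}]' >/dev/null;python3 st.py 547.5 166.2 163 25
```

```text
t 21.05 tcp [548.15 166.57 162.28] yaz 50.22 tilt 0.09 F [-0.38  0.82  1.63] M [ 0.174  0.023 -0.011] w 0.175 q [ 0.295  0.349 -0.035  1.185 -0.     0.99 ]
shift tool [ 0.26 -0.7  -0.72]
rotvec tool deg [0.06 0.06 0.22]
t 21.43 tcp [547.94 166.8  161.24] yaz 25.41 tilt 0.0 F [-0.77  0.3   2.29] M [0.11 0.03 0.03] w 0.171 q [ 0.295  0.35  -0.036  1.185  0.     1.423]
shift tool [-0.35 -0.65 -1.76]
rotvec tool deg [ 0.   -0.    0.41]
```

```bash

python3 -m handwheel '[{"translation":[-0.3,-0.6,0.5],"rot":[0,0,8],"fingers":1},{"translation":[0,-0.2,0.5],"rot":[0.05,0,8],"fingers":1},{"translation":[0,-0.2,0.5],"rot":[0.05,0,8],"fingers":1},{"translation":[0,-0.2,0.5],"rot":[0.05,0,8],"fingers":1}]' >/dev/null;python3 st.py 547.5 166.2 163 -8
python3 -m handwheel '[{"translation":[-0.1,-0.2,0.5],"rot":[0.05,-0.02,8],"fingers":1},{"translation":[-0.1,-0.2,0.5],"rot":[0.05,0,8],"fingers":1},{"translation":[-0.1,-0.2,0.5],"rot":[0.05,0,8],"fingers":1}]' >/dev/null;python3 st.py 547.5 166.2 163 -33
```

```text
t 21.93 tcp [547.85 166.86 159.94] yaz -7.66 tilt 0.08 F [0.37 0.08 1.17] M [ 0.129 -0.027 -0.022] w 0.173 q [ 2.950e-01  3.500e-01 -3.900e-02  1.181e+00  1.000e-03  1.999e+00]
shift tool [-0.7  -0.26 -3.07]
rotvec tool deg [-0.02 -0.08  0.34]
t 22.3 tcp [547.78 167.01 158.91] yaz -32.47 tilt 0.16 F [1.3  0.23 0.98] M [-0.065 -0.095  0.013] w 0.173 q [ 0.294  0.351 -0.04   1.18   0.003  2.432]
shift tool [-0.83  0.19 -4.09]
rotvec tool deg [-0.14 -0.09  0.53]
```

```bash

python3 -m handwheel '[{"translation":[-0.7,0.2,0.5],"rot":[-0.14,-0.1,8],"fingers":1},{"translation":[-0.2,0,0.5],"rot":[0,0,8],"fingers":1},{"translation":[-0.2,0,0.5],"rot":[0,-0.05,8],"fingers":1}]' >/dev/null;python3 st.py 547.5 166.2 163 -57
python3 -m handwheel '[{"translation":[-0.3,0,0.5],"rot":[0,-0.1,8],"fingers":1}]' >/dev/null;python3 st.py 547.5 166.2 163 -65
```

```text
t 22.68 tcp [547.94 166.74 158.04] yaz -57.27 tilt 0.07 F [0.47 1.23 1.82] M [0.252 0.014 0.009] w 0.172 q [ 2.950e-01  3.510e-01 -4.300e-02  1.176e+00  1.000e-03  2.866e+00]
shift tool [-0.66  0.22 -4.96]
rotvec tool deg [-0.01 -0.07 -0.27]
t 22.8 tcp [547.85 166.75 157.67] yaz -65.54 tilt 0.02 F [-0.5   1.21  0.56] M [ 0.14   0.001 -0.006] w 0.173 q [ 0.295  0.352 -0.042  1.176  0.     3.01 ]
shift tool [-0.55  0.36 -5.33]
rotvec tool deg [-0.02  0.   -0.54]
```

About 0.7 mm left. Regrasp: open fully, lift clear, turn back half a turn.

```bash

python3 -m handwheel '[{"translation":[0,0,0],"rot":[0,0,0],"fingers":0.7},{"translation":[0,0,0],"rot":[0,0,0],"fingers":0.3},{"translation":[0,0,0],"rot":[0,0,0],"fingers":0.2},{"translation":[0,0,-30],"rot":[0,0,0],"fingers":0.2},{"translation":[0,0,-25],"rot":[0,0,0],"fingers":0.2}]' >/dev/null;python3 st.py
for i in 1 2 3; do python3 -m handwheel '[{"translation":[0,0,0],"rot":[0,0,-10.5],"fingers":0.2},{"translation":[0,0,0],"rot":[0,0,-10.5],"fingers":0.2},{"translation":[0,0,0],"rot":[0,0,-10.5],"fingers":0.2},{"translation":[0,0,0],"rot":[0,0,-10.5],"fingers":0.2},{"translation":[0,0,0],"rot":[0,0,-10.5],"fingers":0.2}]' >/dev/null;done;python3 st.py 547.5 166.4 200 114.5
python3 - <<'E'
from workcell import cams
from h import *
p=cams.snapshot("scene"); im=[]
for s in (0.5,3):
    z=146+s-18.5
    im.append(overlay(p,[bartop(p,547.5,166.2,z,np.radians(24.5)),circ(p,547.5,166.2,z+23.5,27)],(347,142),35,30,None,6))
cv2.imwrite("pics/re4.png",np.hstack(im))
E
```

```text
t 23.43 tcp [546.59 166.14 211.69] yaz -65.05 tilt 0.27 F [ 0.02 -0.43 -0.17] M [ 0.003 -0.035 -0.036] w 0.8 q [0.295 0.328 0.063 1.31  0.    3.001]
t 25.3 tcp [547.41 165.81 213.72] yaz 96.29 tilt 0.09 F [-0.36  0.4   0.52] M [-0.069 -0.036  0.019] w 0.799 q [ 2.940e-01  3.260e-01  6.500e-02  1.312e+00 -1.000e-03  1.850e-01]
shift tool [-0.17  0.59 13.72]
rotvec tool deg [ -0.03  -0.09 -18.21]
```

View pics/re4.png

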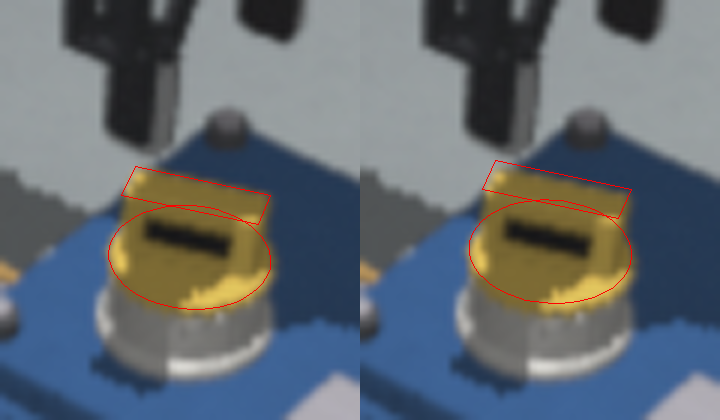

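Seat ≈0.5 mm matches the picture (bar top near (347,137) px). Grip again and tighten the last bit.

```bash

python3 -m handwheel '[{"translation":[0,0.4,10],"rot":[0,0,-9],"fingers":0.2},{"translation":[0,0,15],"rot":[0,0,-9],"fingers":0.2},{"translation":[0,0,12],"rot":[0,0,0],"fingers":0.3},{"translation":[0,0,5],"rot":[0,0,0],"fingers":0.3},{"translation":[0,0,0],"rot":[0,0,0],"fingers":0.3}]' >/dev/null;python3 st.py 547.5 166.3 156.5 114.5
```

```text
t 25.98 tcp [547.52 166.16 170.64] yaz 114.56 tilt 0.06 F [-0.54  0.25  1.13] M [0.011 0.01  0.039] w 0.705 q [ 2.950e-01  3.450e-01 -1.900e-02  1.208e+00 -1.000e-03 -1.340e-01]
shift tool [-0.06  0.14 14.14]
rotvec tool deg [-0.03 -0.06  0.06]
```

```bash

python3 -m handwheel '[{"translation":[0,0,7],"rot":[0,0,0],"fingers":0.3},{"translation":[0,0,5],"rot":[0,0,0],"fingers":0.3},{"translation":[0,0,0],"rot":[0,0,0],"fingers":0.3}]' >/dev/null;python3 st.py 547.5 166.3 156.5 114.5
```

```text
t 26.35 tcp [547.94 166.25 158.54] yaz 114.41 tilt 0.04 F [ 0.33 -0.02 -0.09] M [ 0.034 -0.009  0.017] w 0.702 q [ 2.950e-01  3.510e-01 -4.100e-02  1.178e+00 -1.000e-03 -1.310e-01]
shift tool [0.38 0.23 2.04]
rotvec tool deg [-0.04  0.01 -0.09]
```

```bash

python3 -m handwheel '[{"translation":[0.4,0.2,1.2],"rot":[0,0,0],"fingers":0.5},{"translation":[0,0,0],"rot":[0,0,0],"fingers":0.8},{"translation":[0,0,0],"rot":[0,0,0],"fingers":1},{"translation":[0,0,0],"rot":[0,0,0],"fingers":1},{"translation":[0,0,0],"rot":[0,0,0],"fingers":1}]' >/dev/null;python3 st.py 547.5 166.3 156.5 114.5
for i in 1 2; do python3 -m handwheel '[{"translation":[0,0,0.5],"rot":[0,0,5],"fingers":1}]' >/dev/null;python3 st.py;done
```

```text
t 26.98 tcp [547.54 166.44 157.83] yaz 114.4 tilt 0.05 F [-0.57 -0.15 -0.23] M [ 0.003 -0.01   0.005] w 0.168 q [ 0.295  0.351 -0.044  1.175 -0.    -0.131]
shift tool [ 0.1  -0.11  1.33]
rotvec tool deg [-0.03  0.05 -0.1 ]
t 27.1 tcp [547.76 166.61 157.53] yaz 109.31 tilt 0.08 F [-0.66  1.36  3.14] M [ 0.308  0.086 -0.036] w 0.171 q [ 0.295  0.351 -0.045  1.174 -0.    -0.042]
t 27.23 tcp [548.02 166.94 157.35] yaz 104.16 tilt 0.13 F [-0.85  1.55  2.22] M [0.22  0.054 0.078] w 0.172 q [ 0.296  0.351 -0.045  1.173  0.     0.048]
```

```bash

python3 -m handwheel '[{"translation":[0.6,-0.5,0.4],"rot":[0,0.1,5],"fingers":1}]' >/dev/null;python3 st.py
for i in 1 2; do python3 -m handwheel '[{"translation":[0.2,-0.2,0.4],"rot":[0,0,5],"fingers":1}]' >/dev/null;python3 st.py;done
```

```text
t 27.35 tcp [547.8  166.62 157.22] yaz 99.0 tilt 0.09 F [0.44 2.3  1.67] M [ 0.219 -0.002 -0.066] w 0.168 q [ 2.950e-01  3.510e-01 -4.500e-02  1.173e+00  1.000e-03  1.380e-01]
t 27.48 tcp [547.91 166.57 157.08] yaz 93.84 tilt 0.14 F [-0.43  0.67  1.58] M [ 0.122 -0.014 -0.025] w 0.177 q [ 2.950e-01  3.510e-01 -4.600e-02  1.172e+00  1.000e-03  2.280e-01]
t 27.6 tcp [547.99 166.54 156.91] yaz 88.67 tilt 0.18 F [0.2  1.5  1.28] M [ 0.128 -0.005 -0.039] w 0.171 q [ 2.940e-01  3.500e-01 -4.700e-02  1.171e+00  1.000e-03  3.180e-01]
```

```bash

python3 -m handwheel '[{"translation":[0.4,-0.2,0.4],"rot":[0,0.15,5],"fingers":1}]' >/dev/null;python3 st.py
for i in 1 2; do python3 -m handwheel '[{"translation":[0.2,-0.1,0.4],"rot":[0,0,4],"fingers":1}]' >/dev/null;python3 st.py;done
```

```text
t 27.73 tcp [547.81 166.5  156.71] yaz 83.51 tilt 0.15 F [1.27 0.85 1.03] M [ 0.054 -0.055 -0.012] w 0.173 q [ 0.294  0.351 -0.046  1.173  0.002  0.407]
t 27.85 tcp [547.92 166.51 156.53] yaz 79.35 tilt 0.17 F [0.85 0.32 1.8 ] M [-0.065 -0.202  0.063] w 0.173 q [ 0.294  0.351 -0.047  1.171  0.002  0.48 ]
t 27.98 tcp [548.24 166.55 156.53] yaz 75.22 tilt 0.21 F [0.46 0.47 3.88] M [ 0.04  -0.011  0.104] w 0.169 q [ 0.294  0.351 -0.047  1.17   0.002  0.552]
```

```bash

for i in 1 2; do python3 -m handwheel '[{"translation":[0.4,-0.2,0.4],"rot":[0,0.1,3],"fingers":1}]' >/dev/null;python3 st.py;done
python3 - <<'E'
from workcell import cams
from h import *
p=cams.snapshot("scene"); im=[]
for s in (0,1.5):
    im.append(overlay(p,[circ(p,547.5,166.2,146+s+5,27),circ(p,547.5,166.2,146+s,27)],(347,145),30,30,None,6))
cv2.imwrite("pics/home.png",np.hstack(im))
E
```

```text
t 28.1 tcp [548.24 166.64 156.49] yaz 72.11 tilt 0.24 F [0.9  2.14 2.28] M [ 0.109 -0.022  0.052] w 0.174 q [ 0.293  0.351 -0.047  1.17   0.003  0.606]
t 28.23 tcp [548.3  166.71 156.55] yaz 69.01 tilt 0.28 F [0.37 0.11 2.26] M [ 0.053 -0.063  0.085] w 0.171 q [ 0.293  0.351 -0.046  1.171  0.004  0.659]
```

View pics/home.png

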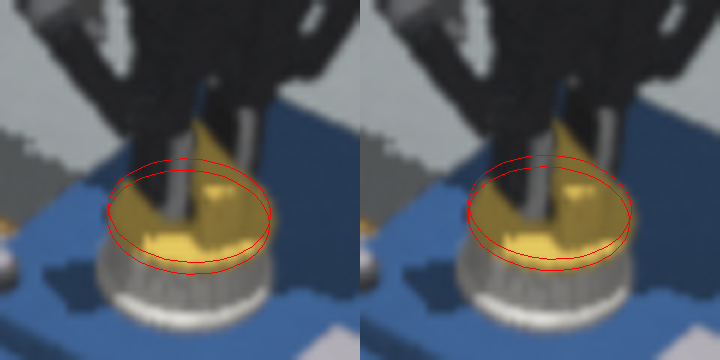

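It stopped sinking at z≈156.5, where a small torque appeared, and the flange matches seat 0. Letting go and lifting clear.

```bash

python3 -m handwheel '[{"translation":[0,0,0],"rot":[0,0,0],"fingers":0.7},{"translation":[0,0,0],"rot":[0,0,0],"fingers":0.3},{"translation":[0,0,0],"rot":[0,0,0],"fingers":0},{"translation":[0,0,-25],"rot":[0,0,0],"fingers":0},{"translation":[0,0,-30],"rot":[0,0,0],"fingers":0}]' >/dev/null
python3 -m handwheel '[{"translation":[0,0,-30],"rot":[0,0,0],"fingers":0},{"translation":[0,-60,-20],"rot":[0,0,0],"fingers":0},{"translation":[0,-60,-20],"rot":[0,0,0],"fingers":0},{"translation":[0,-60,0],"rot":[0,0,0],"fingers":0},{"translation":[0,0,0],"rot":[0,0,0],"fingers":0}]' >/dev/null; python3 st.py
python3 - <<'E'
from workcell import cams
from h import *
im=[]
for n,c in (("scene",(347,145)),("top",(158,205))):
    p=cams.snapshot(n); cv2.imwrite(f"pics/end_{n}.png",p["color"][:,:,::-1])
    im.append(overlay(p,[bartop(p,547.5,166.2,127.5,np.radians(-21)),circ(p,547.5,166.2,151,27)],c,30,30,None,6))
    hsv=cv2.cvtColor(p["color"],cv2.COLOR_RGB2HSV); m=cv2.inRange(hsv,(16,90,40),(36,255,255))
    m=cv2.morphologyEx(m,cv2.MORPH_CLOSE,np.ones((5,5))); k,l=cv2.connectedComponents(m); u=np.round(proj(p,[[547.5,166.2,177]])[0]).astype(int); T=(l==l[u[1],u[0]]).astype(float)
    print(n,[(s,round(min(np.abs(capsil(p,547.5,166.2,146+s-18.5,np.radians(a))-T).sum() for a in (-24,-21,-18)),1)) for s in (-1,0,1,2,3)])
cv2.imwrite("pics/end.png",np.hstack(im))
E
```

```text
t 29.52 tcp [482.67  -5.36 283.23] yaz 69.3 tilt 0.13 F [ 0.88  0.25 -0.33] M [0.035 0.03  0.071] w 0.999 q [-0.012  0.153  0.009  1.427  0.002  0.349]
scene [(-1, np.float64(38.0)), (0, np.float64(39.6)), (1, np.float64(47.9)), (2, np.float64(60.8)), (3, np.float64(77.8))]
top [(-1, np.float64(229069.2)), (0, np.float64(229066.8)), (1, np.float64(229065.7)), (2, np.float64(229064.3)), (3, np.float64(229061.1))]
```

View pics/end.png

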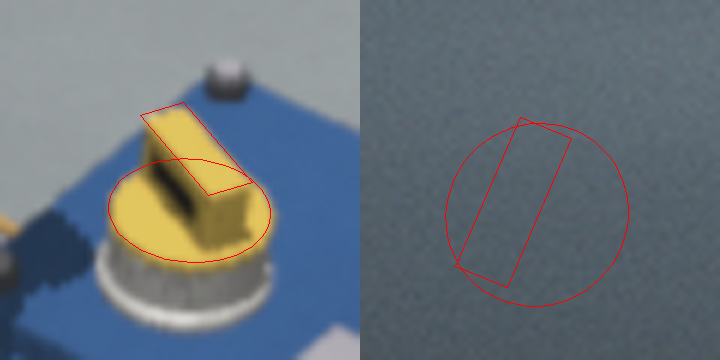

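View pics/end_scene.png

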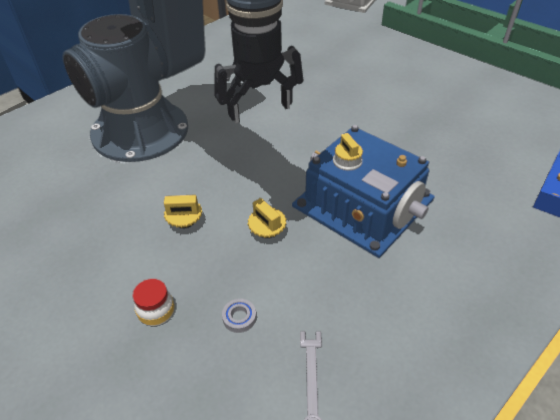

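The cap is home on the neck at (348,152), its flange matching the seat-0 outline. The tub, bearing and spanner are where they started, and the gripper is clear of everything. Handing in.

```bash
python3 -c "
from workcell import arm
print(arm.job_done())"
```

```text
the job is handed in; nothing more can be done
None
```

The 54 mm yellow cap is on the filler neck and screwed fully home, and the job was handed in at about 30 s of the 67 s allowed. No verdict was reported, so what follows rests on my own checks.

- **Thread start:** I turned the cap anticlockwise under about 3 N until it passed the top of the thread. It then dropped straight down 5.8 mm without turning, and took a 7 N load there.
- **Slip on the way:** the run-in needed a regrasp, and my first one was faulty. I had opened the fingers to only 42 mm, so they caught the 46 mm bar and turned the cap back out to about 7.5 mm over the rim. It stayed level in the thread. I regripped it and ran it in again.
- **Run-in:** I turned it about 3.96 rad clockwise in total, regrasping once with the fingers open wide and lifted clear. It sank at the expected thread lead with only a few newtons on the wrist. Sinking stopped over the last 0.2 rad or so, where a small torque appeared.
- **Forces:** the highest wrist reading I saw was about 12.5 N, when the fingers pressed on the cap at the faulty regrasp. I read forces only at the end of calls, so shorter peaks would not show.

**Last checks:**
- In the scene camera the flange matches the outline for fully seated, within about 1 mm.
- The cap looks centred and level by eye.
- The tub, bearing and spanner look unmoved.
- The gripper is open and clear of everything.
- The top camera's view of the neck was blocked by the arm, so its check failed and the final height rests on one camera plus the arm's own readings.

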